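# Fit the T-handled spanner to the lens barrel

### The arm

A 6-joint arm with a two-finger parallel gripper is mounted at the origin on the work surface. World frame = base frame: x ahead of the robot, y to its left, z up, the work surface at z = 0. Lengths are in mm, angles in rad, forces in N, time in s.
With the tool pointing down it reaches from about 350 to 875 mm from the base axis. Payload 4.2 kg.
Tool frame: the origin (TCP) lies midway between the tips of the shut fingers; the grasp point (between the pads) lies 19 mm behind it; z points along the fingers, y is the line along which they close (so a half turn about z gives the same grasp; the last joint's range is limited). The gripper opens to 85 mm and grips with 20 to 120 N. Pads are 22 mm wide; open, the fingers measure 114 mm over their backs; the gripper's body (76 mm by 85 mm) begins 54 mm behind the grasp point. The pads swing forward as they close: fully open they stand 13 mm farther back than shut.
Start: joints at [1.515, 0.385, 0.008, 0, -1.194, -0.259], TCP at [193.484, 594.275, 231.312] pointing down, gripper open.
Joint ranges: [-3.14, 3.14], [-1.21, 2.06], [-1.07, 1.41], [-3.16, 2.05], [-2.99, -0.16], [-3.1, 3.1]. Speed limits (rad/s): [2.79, 2.79, 3.14, 3.14, 3.14, 3.14].

### API

Orientations are given as a unit quaternion [x, y, z, w].
In Python, from bench import arm gives the robot as it stands.
- The arm moves only by the tool send_rows, never from a script. Its argument "targets" is a list of rows, each an object of numbers: "gripper": the gripper command: -1 is fully open, 1 is shut, values between are in proportion; "x", "y", "z": the shift along the tool's x, y, z in cm; "ax", "ay", "az": the turn, a rotation vector about the tool's x, y, z in degrees. A call has 1 to 5 rows; each row shifts and turns the commanded pose from where the row before left it, along the tool's axes as they then stand; what a row does not reach is not made up. A row lasts 1/12 s, in which the tool goes at most 41.7 mm and 7.16 degrees, less where a joint would pass 70% of its speed; a pose out of reach is approached as far as the arm can. A call is refused whole if a number of a shift passes 4.17 or a number of a turn 7.16, either way. A call with a gripper value outside its range is refused whole. The fingers move at their own pace and stop on an object; the grip force is fixed at half the most. Time passes only in rows, so rows that do not move let the fingers close. It gives the time, the measured TCP pose, the force, the opening and the grip force at its end, in the units of the state.
- arm.read_state(): the state, without advancing time (a new reading comes with each control period).
- arm.get_image(name): name is "scene" or "top"; returns (picture, depth): 480x640x3 uint8, red, green, blue; 480x640 float32, mm along the optical axis (not along the pixel's ray), 0 where there is no reading.
- arm.camera_model(name): a dict with "fx", "fy", "cx", "cy" (pixels), "cam_to_world" (4x4, takes a point from camera to world coordinates). Camera axes: x right, y down, z forward; pixel columns grow to the right and rows downward; lengths in mm; the calibration is good to about 2 mm. A picture is of the moment at which its call begins. camera_model takes no time and is no camera call.
- arm.job_done(): hands the job in; it is judged then, once.
Trained networks look in the newest picture that a camera, given by its name, has taken for a name from the list of things; names that differ only in an ending like _2 or _b are one class to them, and where a whole thing is asked for, a point or a joint stands for the part that bears it (a point fixed in the world has none). Each returns a list of dicts, best first, with "score" (0 to 1); they miss things now and then, are a little off and sometimes report something else, mostly with a low value. They report only what shows in the picture. A call takes as long as a camera call. They do not tell look-alikes from the thing itself.
- arm.boxes_of(camera, thing): "rect" ([left, top, width, height] in pixels, round what is visible of it).
The state is a dict: "clock": time; "joints": joint angles; "joint_vel": joint speeds; "joint_efforts": joint torques, N m; "position": TCP position; "ee_rot": TCP orientation; "contact_force": force on the tool from outside, world axes, zero at the start; "wrist_torque": the same for the moment, N m; "gripper_width": finger opening in mm; "grasp_force": force on a finger pad.
Only numpy, scipy, OpenCV 4.12 (cv2) and the standard library are available. Lean on these libraries where they do the work, as an engineer would, in place of code of your own. Each camera call takes 0.05 s, during which the arm holds its last target. There are 200 camera calls.

### The job

Pull the T-handled brass spanner straight up out of the wooden tool rack and stand it, rubber foot down, inside the lens barrel held in the vise. Lower it until its foot rests on the ring inside the barrel before you let go, and leave it standing there upright. Leave the other two spanners in the rack.

Things in the scene. Friction and masses are not known exactly. Their poses are not given: they have to be found in the camera images.
- tee_spanner: Brass T-handled spanner, upright in one of three rack wells (which one varies), the only one with a crossbar: 150 mm tall, 0.15 to 0.31 kg. Origin: centre of the foot's underside; z up the shaft. Foot: 40 mm disc, 15 mm high, rubber below. Shaft 10 mm thick. Crossbar: 64 mm along its own y (within 35 deg of the rack's row), 14 mm thick along its own x, 132 to 150 mm above the origin; grip it across x.
- seat (a point): Centre of the flat ring (seat) inside the silver lens barrel clamped upright in the black bench vise; all fixed. The barrel is a tube open at the top, outer diameter 72 mm, inner 60 mm. The seat lies 107 mm above the table, 25 mm below the barrel's rim (132 mm above the table); the vise's jaws end 27 mm below the rim. Site z points up.
- ball_spanner: Stays in the rack. Brass spanner with the same foot and shaft, 150 mm tall, with a 32 mm ball on top. Origin: centre of the foot's underside, z up. The rack is a fixed dark wooden block 76 x 260 mm, 60 mm high, with three wells in a row 85 mm apart, 47 mm wide, 50 mm deep (floor 10 mm above the table); each holds one spanner.
- stick_spanner: Stays in the rack. Brass spanner with the same foot and shaft, 145 mm tall, with a plain round grip on top, 20 mm in diameter and 55 mm long. Origin: centre of the foot's underside, z up.
Mind the look-alikes: they are no part of the job. What is shaped like the tee_spanner but green, red or turquoise is not meant.

How it is judged:
By the outcome, as a careful person would: the job done as asked, in the order asked, and still so for the second after the job is handed in, with the robot touching nothing.
It also fails if it takes over 40 s, if anything falls off the work surface, if the arm or the gripper's body presses on something with over 40 N, if the wrist force passes 120 N, or if a joint passes its speed limit or range.

## Working session

There is one attempt and no reset: what is moved stays moved. The work goes in short steps, Python scripts to look and compute and a tool call to move; the robot and the scene stay as the last step left them, time stands still between calls to the robot, and variables do not carry over. Pictures are saved under pics/ and viewed, at most 10 in all, crops included, and the job is handed in when it is done.

Besides the shell and the picture viewer there is one more tool, called after ">>>" as name(argument=value, ...) on one line, values as JSON. send_rows: Moves the arm, as the interface text tells. Its arguments: {"type":"object","properties":{"targets":{"type":"array"}},"required":["targets"]}

```bash
mkdir -p pics; cat > h.py <<'E'
import numpy as np, cv2
from bench import arm
def pts(name,d):
    m=arm.camera_model(name); v,u=np.mgrid[0:480,0:640]
    P=np.stack([(u-m['cx'])/m['fx']*d,(v-m['cy'])/m['fy']*d,d,np.ones_like(d)],-1)
    return (P@np.array(m['cam_to_world']).T)[...,:3]
def save(n,im): cv2.imwrite('pics/'+n,im[...,::-1])
E
python3 - <<'E'
from h import *
s=arm.read_state();print(s['clock'],s['position'],s['ee_rot'],s['gripper_width'])
for c in('top','scene'):
    im,d=arm.get_image(c);np.savez(c+'0.npz',im=im,d=d);save(c+'0.png',im)
    for t in('tee_spanner','seat','ball_spanner','stick_spanner'):
        try: print(c,t,[(np.round(b['rect']).tolist(),round(b['score'],2)) for b in arm.boxes_of(c,t)[:4]])
        except Exception as e: print(c,t,e)
    print(np.round(arm.camera_model(c)['cam_to_world'],2))
E
```

```text
0.0 [193.29481465 593.72753722 230.19835594] [ 9.87625615e-01 -1.56826067e-01 -1.36345592e-04  1.10025958e-03] 85.40291026291108
top tee_spanner [([166.0, 168.0, 46.0, 32.0], 0.93), ([203.0, 299.0, 46.0, 19.0], 0.89), ([187.0, 238.0, 40.0, 21.0], 0.72), ([121.0, 246.0, 50.0, 30.0], 0.56)]
top seat [([424.0, 188.0, 67.0, 116.0], 0.59)]
top ball_spanner [([290.0, 233.0, 20.0, 26.0], 0.72)]
top stick_spanner [([244.0, 240.0, 26.0, 19.0], 0.52)]
[[ 3.0000e-02 -1.0000e+00  9.0000e-02  4.5624e+02]
 [-1.0000e+00 -3.0000e-02 -0.0000e+00  7.0690e+01]
 [ 1.0000e-02 -9.0000e-02 -1.0000e+00  9.6789e+02]
 [ 0.0000e+00  0.0000e+00  0.0000e+00  1.0000e+00]]
scene tee_spanner [([460.0, 185.0, 43.0, 63.0], 0.8), ([404.0, 144.0, 26.0, 51.0], 0.66), ([352.0, 124.0, 27.0, 67.0], 0.64), ([438.0, 123.0, 36.0, 64.0], 0.62)]
scene seat [([161.0, 267.0, 98.0, 131.0], 0.97)]
scene ball_spanner [([342.0, 192.0, 20.0, 48.0], 0.92)]
scene stick_spanner [([378.0, 174.0, 14.0, 44.0], 0.56)]
[[ 5.60000e-01  6.50000e-01 -5.20000e-01  1.04318e+03]
 [ 8.30000e-01 -4.40000e-01  3.50000e-01 -2.93230e+02]
 [-0.00000e+00 -6.20000e-01 -7.80000e-01  8.74350e+02]
 [ 0.00000e+00  0.00000e+00  0.00000e+00  1.00000e+00]]
```

View pics/top0.png

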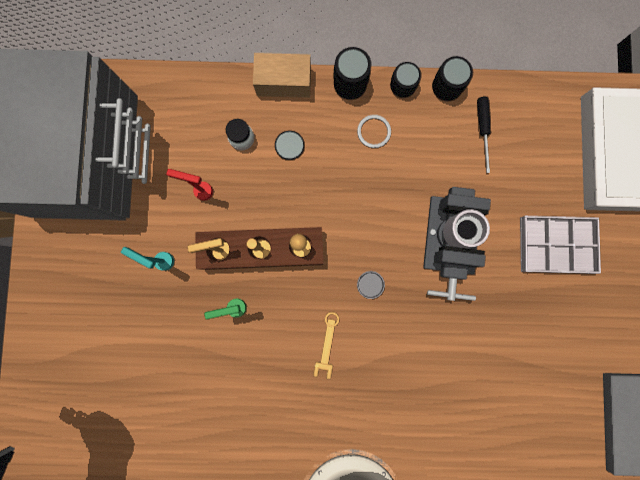

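View pics/scene0.png

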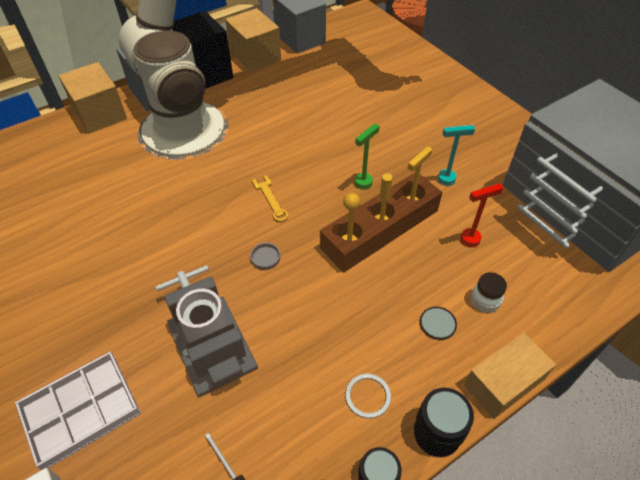

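The top view shows four T-shapes: red at (190,182), turquoise (148,258), green (225,310), and brass in the rack's left well at (206,245). Next to the brass one are the stick (258,246) and the ball (300,244). The barrel is at (470,229). I choose the brass one in the rack, which is at (420,160) in the scene view.

```bash
python3 - <<'E'
from h import *
out={}
for c in('top','scene'):
    z=np.load(c+'0.npz');im,d=z['im'],z['d'].astype(float);P=pts(c,d)
    hsv=cv2.cvtColor(im,cv2.COLOR_RGB2HSV)
    box={'top':(180,225,235,265),'scene':(400,140,440,205)}[c]
    m=np.zeros(d.shape,bool);m[box[1]:box[3],box[0]:box[2]]=1
    br=m&(d>0)&(hsv[...,1]>110)&(hsv[...,2]>90)
    q=P[br]; print(c,'zmax',np.percentile(q[:,2],[50,90,98]))
    b=q[(q[:,2]>138)&(q[:,2]<175)]
    t=q[(q[:,2]>np.percentile(q[:,2],95)-6)&(q[:,2]<175)]
    for n,k in(('bar',b),('bartop',t)):
        (cx,cy),wh,a=cv2.minAreaRect(k[:,:2].astype(np.float32)); e,V=np.linalg.eigh(np.cov(k[:,:2].T))
        print(n,len(k),k.mean(0).round(1),(cx,cy),wh,a,'axis deg',np.degrees(np.arctan2(V[1,1],V[0,1])),np.sqrt(e))
    sh=q[(q[:,2]>75)&(q[:,2]<132)];print('shaft',len(sh),sh.mean(0) if len(sh) else 0)
    ft=q[(q[:,2]>18)&(q[:,2]<32)];print('foot',len(ft),ft.mean(0) if len(ft) else 0, ft.min(0),ft.max(0))
    # barrel
    box={'top':(440,195,500,260),'scene':(165,270,235,340)}[c]
    m[:]=0;m[box[1]:box[3],box[0]:box[2]]=1
    r=P[m&(d>0)&(P[...,2]>127)&(P[...,2]<138)]
    (cc,R)=cv2.minEnclosingCircle(r[:,:2].astype(np.float32));
    A=np.c_[r[:,:2],np.ones(len(r))];s=np.linalg.lstsq(A,(r[:,:2]**2).sum(1),rcond=None)[0]
    print('rim',len(r),r[:,2].mean(),cc,R,'fit',s[:2]/2,np.sqrt(s[2]+(s[:2]**2).sum()/4))
    r=P[m&(d>0)&(P[...,2]>102)&(P[...,2]<112)&(np.hypot(P[...,0]-cc[0],P[...,1]-cc[1])<30)]
    print('seat',len(r),r.mean(0) if len(r) else 0)
    # rack
    box={'top':(190,222,330,275),'scene':(315,175,445,270)}[c]
    m[:]=0;m[box[1]:box[3],box[0]:box[2]]=1
    r=P[m&(d>0)&(abs(P[...,2]-60)<5)&(hsv[...,2]<110)];rr=cv2.minAreaRect(r[:,:2].astype(np.float32));print('rack',rr)
im=np.load('top0.npz')['im'][200:330,110:330];s=np.load('scene0.npz')['im'][100:260,310:520]
save('crop.png',np.vstack([cv2.resize(im,(440,260)),cv2.resize(s,(440,335))]))
E
```

```text
top zmax [ 26.2982723  158.08756072 160.11615072]
bar 266 [517.7 287.  158.5] (518.0049438476562, 287.25567626953125) (14.027451515197754, 63.0848274230957) 13.775774002075195 axis deg 103.89805617771724 [ 4.02074731 18.66810425]
bartop 257 [517.7 287.4 158.8] (517.9017944335938, 287.67620849609375) (14.027451515197754, 62.21886444091797) 13.775774002075195 axis deg 104.03596010970298 [ 3.9665522  18.25043839]
shaft 3 [513.36950597 286.03506657  93.18705078]
foot 153 [514.37640503 286.55023065  24.3030144 ] [499.69328603 272.94074345  19.51070822] [536.13754725 307.00219136  29.31442979]
rim 363 130.6223035910725 (565.460205078125, -207.77342224121094) 35.9303092956543 fit [ 565.62209089 -207.31652995] 32.76124228694132
seat 620 [ 566.95012121 -211.55003165  106.91620318]
rack ((523.3623046875, 202.78924560546875), (75.82733917236328, 259.2650146484375), 3.80126690864563)
scene zmax [  2.74683417 151.11597869 160.74871043]
bar 275 [521.9 284.2 156.5] (519.5023803710938, 287.6817626953125) (15.07984447479248, 65.4819107055664) 12.520180702209473 axis deg 102.44023412644627 [ 4.19833707 19.38317627]
bartop 202 [520.7 285.9 159.3] (519.5045776367188, 287.6716613769531) (15.07984447479248, 65.46123504638672) 12.520180702209473 axis deg 103.04979180436956 [ 4.13114967 19.01331929]
shaft 97 [520.91744342 286.06822659 104.26466444]
foot 31 [510.35995237 303.60528983  24.8768103 ] [494.22464666 290.71170657  18.40331575] [553.71227981 335.22356679  31.75050461]
rim 528 131.6383212973351 (566.8726806640625, -207.21426391601562) 36.57186508178711 fit [ 567.54028114 -207.48281903] 32.90265468603009
seat 647 [ 559.93528266 -206.0890445   108.47101576]
rack ((528.0462646484375, 202.40066528320312), (75.21752166748047, 260.3377990722656), 2.8033974170684814)
```

View pics/crop.png

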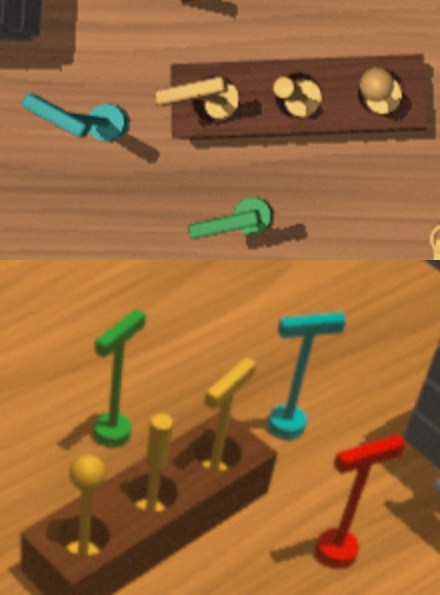

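The crop confirms it: the yellow T in the rack's end well, with a 14 x 63 mm bar at z≈159. That is the tee, at about (518.7, 287.6) with its bar axis at 103.5°. The barrel centre is at about (566.4, -207.4). I start by yawing the tool 58.5°.

>>> send_rows(targets=[{"az": 6.5,"gripper": -1},{"az": 6.5,"gripper": -1},{"az": 6.5,"gripper": -1},{"az": 6.5,"gripper": -1},{"az": 6.5,"gripper": -1}])

```text
$.targets[0]: bad value
```

>>> send_rows(targets=[{"az": 6.5,"gripper": -1},{"az": 6.5,"gripper": -1},{"az": 6.5,"gripper": -1},{"az": 6.5,"gripper": -1},{"gripper": -1}])

```text
$.targets[0]: bad value
```

>>> send_rows(targets=[{"x": 2.49,"y": -1.63,"gripper": -1},{"x": 2.49,"y": -1.63,"gripper": -1},{"x": 2.49,"y": -1.63,"gripper": -1},{"x": 2.49,"y": -1.63,"gripper": -1},{"x": 2.49,"y": -1.63,"gripper": -1}])

```text
$.targets[0]: bad value
```

>>> send_rows(targets=[{"x": 0,"y": 0,"z": 0,"ax": 0,"ay": 0,"az": 6.5,"gripper": -1},{"x": 0,"y": 0,"z": 0,"ax": 0,"ay": 0,"az": 6.5,"gripper": -1},{"x": 0,"y": 0,"z": 0,"ax": 0,"ay": 0,"az": 6.5,"gripper": -1},{"x": 0,"y": 0,"z": 0,"ax": 0,"ay": 0,"az": 6.5,"gripper": -1},{"x": 0,"y": 0,"z": 0,"ax": 0,"ay": 0,"az": 6.5,"gripper": -1}])

```text
clock: 0.92
position: [193.5, 594.2, 231.3]
ee_rot: [0.903, -0.429, -0.0, 0.0]
contact_force: [-0.8, -0.7, 0.8]
gripper_width: 85.6
grasp_force: 0.0
```

>>> send_rows(targets=[{"x": 0,"y": 0,"z": 0,"ax": 0,"ay": 0,"az": 6.5,"gripper": -1},{"x": 0,"y": 0,"z": 0,"ax": 0,"ay": 0,"az": 6.5,"gripper": -1},{"x": 0,"y": 0,"z": 0,"ax": 0,"ay": 0,"az": 6.5,"gripper": -1},{"x": 0,"y": 0,"z": 0,"ax": 0,"ay": 0,"az": 6.5,"gripper": -1},{"x": 0,"y": 0,"z": 0,"ax": 0,"ay": 0,"az": 0,"gripper": -1}])

```text
clock: 1.33
position: [193.4, 594.3, 231.3]
ee_rot: [0.785, -0.62, -0.0, 0.0]
contact_force: [0.6, -0.4, -0.4]
gripper_width: 85.5
grasp_force: 0.0
```

>>> send_rows(targets=[{"x": 2.49,"y": -1.63,"z": 0,"ax": 0,"ay": 0,"az": 0,"gripper": -1},{"x": 2.49,"y": -1.63,"z": 0,"ax": 0,"ay": 0,"az": 0,"gripper": -1},{"x": 2.49,"y": -1.63,"z": 0,"ax": 0,"ay": 0,"az": 0,"gripper": -1},{"x": 2.49,"y": -1.63,"z": 0,"ax": 0,"ay": 0,"az": 0,"gripper": -1},{"x": 2.49,"y": -1.63,"z": 0,"ax": 0,"ay": 0,"az": 0,"gripper": -1}])

```text
clock: 1.75
position: [302.5, 491.2, 231.5]
ee_rot: [0.786, -0.618, -0.0, -0.0]
contact_force: [0.4, 0.6, 0.9]
gripper_width: 85.4
grasp_force: 0.0
```

>>> send_rows(targets=[{"x": 2.49,"y": -1.63,"z": 0,"ax": 0,"ay": 0,"az": 0,"gripper": -1},{"x": 2.49,"y": -1.63,"z": 0,"ax": 0,"ay": 0,"az": 0,"gripper": -1},{"x": 2.49,"y": -1.63,"z": 0,"ax": 0,"ay": 0,"az": 0,"gripper": -1},{"x": 2.49,"y": -1.63,"z": 0,"ax": 0,"ay": 0,"az": 0,"gripper": -1},{"x": 2.49,"y": -1.63,"z": 0,"ax": 0,"ay": 0,"az": 0,"gripper": -1}])

```text
clock: 2.17
position: [410.9, 389.0, 231.6]
ee_rot: [0.786, -0.618, -0.0, -0.0]
contact_force: [0.4, 0.5, 0.1]
gripper_width: 85.2
grasp_force: 0.0
```

>>> send_rows(targets=[{"x": 2.49,"y": -1.63,"z": 0,"ax": 0,"ay": 0,"az": 0,"gripper": -1},{"x": 2.49,"y": -1.63,"z": 0,"ax": 0,"ay": 0,"az": 0,"gripper": -1},{"x": 2.49,"y": -1.63,"z": 0,"ax": 0,"ay": 0,"az": 0,"gripper": -1},{"x": 2.49,"y": -1.63,"z": 0,"ax": 0,"ay": 0,"az": 0,"gripper": -1},{"x": 0,"y": 0,"z": 0,"ax": 0,"ay": 0,"az": 0,"gripper": -1}])

```text
clock: 2.58
position: [499.2, 305.4, 231.2]
ee_rot: [0.785, -0.62, 0.0, 0.0]
contact_force: [0.3, 0.0, 0.3]
gripper_width: 85.2
grasp_force: 0.0
```

>>> send_rows(targets=[{"x": 2.18,"y": -1.48,"z": 0,"ax": 0,"ay": 0,"az": 0,"gripper": -1},{"x": 0,"y": 0,"z": 2.5,"ax": 0,"ay": 0,"az": 0,"gripper": -1},{"x": 0,"y": 0,"z": 2.5,"ax": 0,"ay": 0,"az": 0,"gripper": -1},{"x": 0,"y": 0,"z": 1.5,"ax": 0,"ay": 0,"az": 0,"gripper": -1},{"x": 0,"y": 0,"z": 0,"ax": 0,"ay": 0,"az": 0,"gripper": -1}])

```text
clock: 3.0
position: [513.9, 289.3, 162.4]
ee_rot: [0.786, -0.619, -0.001, 0.004]
contact_force: [-0.3, -0.6, -0.1]
gripper_width: 86.0
grasp_force: 0.0
```

```bash
python3 - <<'E'
from h import *
im,d=arm.get_image('scene');save('s1.png',cv2.resize(im[60:280,290:540],(750,660))[:600])
im,d=arm.get_image('top')
P=pts('top',d.astype(float));print(arm.read_state()['position'])
E
```

```text
[516.12566311 290.89204179 166.48939592]
```

View pics/s1.png

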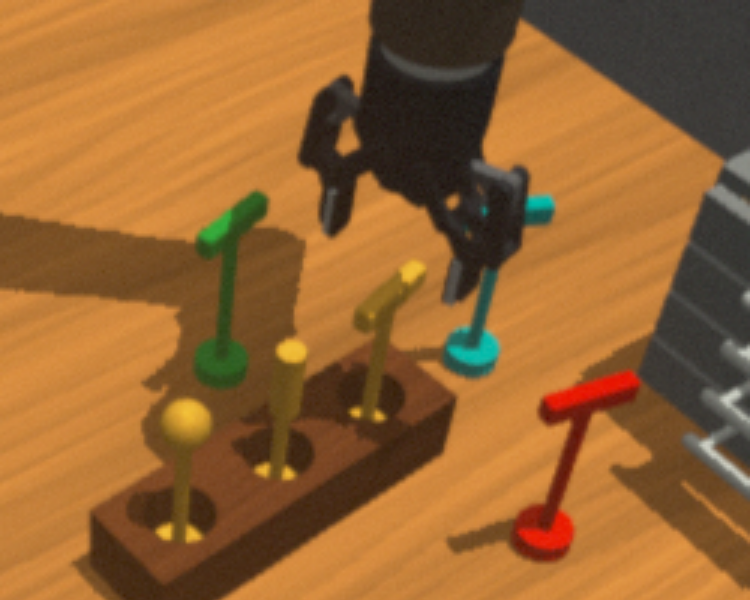

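The open fingers straddle the brass bar: the tips are at (340,220) and (455,290), with the bar between and below at (390,290). I now lower, then close.

>>> send_rows(targets=[{"x": 0.3,"y": -0.2,"z": 1.5,"ax": 0,"ay": 0,"az": 0,"gripper": -1},{"x": 0,"y": 0,"z": 1.5,"ax": 0,"ay": 0,"az": 0,"gripper": -1},{"x": 0,"y": 0,"z": 0.3,"ax": 0,"ay": 0,"az": 0,"gripper": -1},{"x": 0,"y": 0,"z": 0,"ax": 0,"ay": 0,"az": 0,"gripper": -1},{"x": 0,"y": 0,"z": 0,"ax": 0,"ay": 0,"az": 0,"gripper": -1}])

```text
clock: 3.52
position: [519.4, 288.9, 134.9]
ee_rot: [0.785, -0.619, 0.0, -0.001]
contact_force: [0.2, 0.4, 0.2]
gripper_width: 84.9
grasp_force: 0.0
```

>>> send_rows(targets=[{"x": 0,"y": 0,"z": 0.2,"ax": 0,"ay": 0,"az": 0,"gripper": 0.4},{"x": 0,"y": 0,"z": 0,"ax": 0,"ay": 0,"az": 0,"gripper": 0.6},{"x": 0,"y": 0,"z": 0,"ax": 0,"ay": 0,"az": 0,"gripper": 1},{"x": 0,"y": 0,"z": 0,"ax": 0,"ay": 0,"az": 0,"gripper": 1},{"x": 0,"y": 0,"z": 0,"ax": 0,"ay": 0,"az": 0,"gripper": 1}])

```text
clock: 3.93
position: [518.8, 288.3, 131.6]
ee_rot: [0.785, -0.619, 0.0, -0.0]
contact_force: [-0.1, -0.9, -0.1]
gripper_width: 25.9
grasp_force: 0.0
```

>>> send_rows(targets=[{"x": 0,"y": 0,"z": 0,"ax": 0,"ay": 0,"az": 0,"gripper": 1},{"x": 0,"y": 0,"z": 0,"ax": 0,"ay": 0,"az": 0,"gripper": 1},{"x": 0,"y": 0,"z": 0,"ax": 0,"ay": 0,"az": 0,"gripper": 1},{"x": 0,"y": 0,"z": 0,"ax": 0,"ay": 0,"az": 0,"gripper": 1},{"x": 0,"y": 0,"z": 0,"ax": 0,"ay": 0,"az": 0,"gripper": 1}])

```text
clock: 4.35
position: [518.8, 288.3, 131.6]
ee_rot: [0.785, -0.619, 0.0, -0.0]
contact_force: [-0.7, -0.2, 2.7]
gripper_width: 13.1
grasp_force: 59.1
```

Gripped (13.1 mm, 59 N). I lift straight up, slowly at first.

>>> send_rows(targets=[{"x": 0,"y": 0,"z": -0.8,"ax": 0,"ay": 0,"az": 0,"gripper": 1},{"x": 0,"y": 0,"z": -1.0,"ax": 0,"ay": 0,"az": 0,"gripper": 1},{"x": 0,"y": 0,"z": -1.2,"ax": 0,"ay": 0,"az": 0,"gripper": 1},{"x": 0,"y": 0,"z": -1.2,"ax": 0,"ay": 0,"az": 0,"gripper": 1},{"x": 0,"y": 0,"z": -1.2,"ax": 0,"ay": 0,"az": 0,"gripper": 1}])

```text
clock: 4.77
position: [518.6, 288.1, 186.3]
ee_rot: [0.785, -0.619, -0.0, 0.0]
contact_force: [0.9, -0.0, -2.5]
gripper_width: 13.0
grasp_force: 58.5
```

>>> send_rows(targets=[{"x": 0,"y": 0,"z": -1.5,"ax": 0,"ay": 0,"az": 0,"gripper": 1},{"x": 0,"y": 0,"z": -2.0,"ax": 0,"ay": 0,"az": 0,"gripper": 1},{"x": 0,"y": 0,"z": -2.5,"ax": 0,"ay": 0,"az": 0,"gripper": 1},{"x": 0,"y": 0,"z": -2.5,"ax": 0,"ay": 0,"az": 0,"gripper": 1},{"x": 0,"y": 0,"z": -2.5,"ax": 0,"ay": 0,"az": 0,"gripper": 1}])

```text
clock: 5.18
position: [518.3, 287.9, 296.9]
ee_rot: [0.785, -0.619, -0.0, 0.0]
contact_force: [0.5, 0.9, -1.6]
gripper_width: 13.1
grasp_force: 58.5
```

>>> send_rows(targets=[{"x": 0,"y": 0,"z": -1.6,"ax": 0,"ay": 0,"az": 0,"gripper": 1},{"x": 0,"y": 0,"z": 0,"ax": 0,"ay": 0,"az": 0,"gripper": 1},{"x": 0,"y": 0,"z": 0,"ax": 0,"ay": 0,"az": 0,"gripper": 1}])

```text
clock: 5.43
position: [518.5, 288.3, 311.9]
ee_rot: [0.785, -0.619, -0.0, -0.001]
contact_force: [0.4, 0.4, -3.0]
gripper_width: 12.8
grasp_force: 58.6
```

```bash
python3 - <<'E'
from h import *
im,d=arm.get_image('scene');save('s2.png',cv2.resize(im[20:270,290:540],(600,600)))
s=arm.read_state();print(s['position'],s['clock'],s['joints'])
E
```

```text
[517.9438878  287.92036509 310.30267853] 5.4833 [ 7.79777518e-01  2.87322611e-01  6.22152243e-02 -1.21968657e-03
 -1.34724032e+00 -5.44828828e-01]
```

View pics/s2.png

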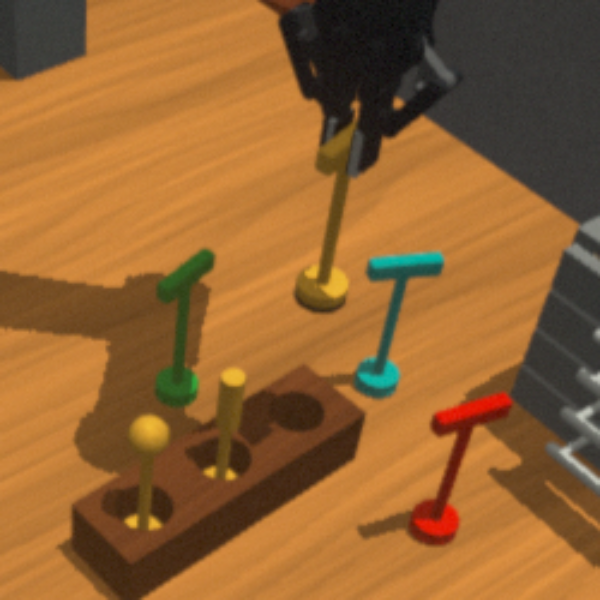

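It shows the brass spanner hanging upright in the grip, foot at (323,287), clear of the rack; the ball (148,470) and stick (228,420) are still in their wells. Now across to the barrel, with foot at z≈188.

>>> send_rows(targets=[{"x": 1.0,"y": 0.14,"z": 0,"ax": 0,"ay": 0,"az": 0,"gripper": 1},{"x": 2.0,"y": 0.28,"z": 0,"ax": 0,"ay": 0,"az": 0,"gripper": 1},{"x": 2.5,"y": 0.35,"z": 0,"ax": 0,"ay": 0,"az": 0,"gripper": 1},{"x": 2.5,"y": 0.35,"z": 0,"ax": 0,"ay": 0,"az": 0,"gripper": 1},{"x": 2.5,"y": 0.35,"z": 0,"ax": 0,"ay": 0,"az": 0,"gripper": 1}])

```text
clock: 5.9
position: [528.0, 180.7, 309.4]
ee_rot: [0.785, -0.619, -0.001, 0.002]
contact_force: [-0.6, 0.3, -1.4]
gripper_width: 13.1
grasp_force: 58.6
```

>>> send_rows(targets=[{"x": 2.5,"y": 0.35,"z": 0,"ax": 0,"ay": 0,"az": 0,"gripper": 1},{"x": 2.5,"y": 0.35,"z": 0,"ax": 0,"ay": 0,"az": 0,"gripper": 1},{"x": 2.5,"y": 0.35,"z": 0,"ax": 0,"ay": 0,"az": 0,"gripper": 1},{"x": 2.5,"y": 0.35,"z": 0,"ax": 0,"ay": 0,"az": 0,"gripper": 1},{"x": 2.5,"y": 0.35,"z": 0,"ax": 0,"ay": 0,"az": 0,"gripper": 1}])

```text
clock: 6.32
position: [539.9, 55.0, 309.6]
ee_rot: [0.785, -0.619, -0.001, 0.001]
contact_force: [1.3, -0.2, -1.9]
gripper_width: 13.1
grasp_force: 58.6
```

>>> send_rows(targets=[{"x": 2.5,"y": 0.35,"z": 0,"ax": 0,"ay": 0,"az": 0,"gripper": 1},{"x": 2.5,"y": 0.35,"z": 0,"ax": 0,"ay": 0,"az": 0,"gripper": 1},{"x": 2.5,"y": 0.35,"z": 0,"ax": 0,"ay": 0,"az": 0,"gripper": 1},{"x": 2.5,"y": 0.35,"z": 0,"ax": 0,"ay": 0,"az": 0,"gripper": 1},{"x": 2.5,"y": 0.35,"z": 0,"ax": 0,"ay": 0,"az": 0,"gripper": 1}])

```text
clock: 6.73
position: [551.8, -70.5, 309.6]
ee_rot: [0.785, -0.619, -0.001, 0.001]
contact_force: [-0.1, 0.1, -1.8]
gripper_width: 13.0
grasp_force: 58.6
```

>>> send_rows(targets=[{"x": 2.5,"y": 0.35,"z": 0,"ax": 0,"ay": 0,"az": 0,"gripper": 1},{"x": 2.5,"y": 0.35,"z": 0,"ax": 0,"ay": 0,"az": 0,"gripper": 1},{"x": 2.5,"y": 0.35,"z": 0,"ax": 0,"ay": 0,"az": 0,"gripper": 1},{"x": 2.5,"y": 0.35,"z": 0,"ax": 0,"ay": 0,"az": 0,"gripper": 1},{"x": 1.5,"y": 0.2,"z": 0,"ax": 0,"ay": 0,"az": 0,"gripper": 1}])

```text
clock: 7.15
position: [563.0, -186.8, 309.2]
ee_rot: [0.785, -0.62, -0.002, 0.001]
contact_force: [0.7, -1.0, -1.7]
gripper_width: 13.3
grasp_force: 58.6
```

>>> send_rows(targets=[{"x": 0,"y": 0,"z": 0,"ax": 0,"ay": 0,"az": 0,"gripper": 1},{"x": 0,"y": 0,"z": 0,"ax": 0,"ay": 0,"az": 0,"gripper": 1}])

```text
clock: 7.32
position: [563.1, -185.2, 309.3]
ee_rot: [0.784, -0.62, -0.002, 0.001]
contact_force: [0.2, 0.5, -2.7]
gripper_width: 12.9
grasp_force: 58.6
```

>>> send_rows(targets=[{"x": 1.2,"y": 0.1,"z": 0,"ax": 0,"ay": 0,"az": 0,"gripper": 1},{"x": 1.0,"y": 0.1,"z": 0,"ax": 0,"ay": 0,"az": 0,"gripper": 1},{"x": 0,"y": 0,"z": 0,"ax": 0,"ay": 0,"az": 0,"gripper": 1},{"x": 0,"y": 0,"z": 0,"ax": 0,"ay": 0,"az": 0,"gripper": 1}])

```text
clock: 7.65
position: [567.3, -206.2, 310.9]
ee_rot: [0.785, -0.62, -0.0, 0.0]
contact_force: [0.7, 0.1, -1.8]
gripper_width: 12.7
grasp_force: 58.6
```

```bash
cat > m.py <<'E'
from h import *
import sys
im,d=arm.get_image('scene');P=pts('scene',d.astype(float))
s=arm.read_state();p=s['position'];print(p,s['ee_rot'],s['contact_force'],s['clock'])
hsv=cv2.cvtColor(im,cv2.COLOR_RGB2HSV)
near=(d>0)&(np.hypot(P[...,0]-566,P[...,1]+207)<60)&(P[...,2]>115)
br=near&(hsv[...,0]>12)&(hsv[...,0]<35)&(hsv[...,1]>110)
m=arm.camera_model('scene');C=np.array(m['cam_to_world'])[:3,3]
q=P[br]; zb=p[2]-122
v,u=np.nonzero(br);print('px',u.min(),u.max(),v.min(),v.max(),len(q))
fz=q[:,2]-zb
for a,b,r in((15,40,5),(40,70,5),(70,100,5),(100,125,5)):
    k=q[(fz>a)&(fz<b)&(np.hypot(q[:,0]-p[0],q[:,1]-p[1])<22)]
    if len(k)>4:
        t=np.median(k,0);w=(t-C)[:2];w/=np.linalg.norm(w);print('shaft',a,b,len(k),(k.mean(0)).round(1),'centre~',(k.mean(0)[:2]+w*4).round(1))
f=q[(fz>-5)&(fz<18)];print('foot',len(f),f.min(0).round(1),f.max(0).round(1),np.percentile(f[:,2],[2,98]))
top=q[(fz>11)&(fz<19)];
if len(top)>10: print('foottop',len(top),cv2.minEnclosingCircle(top[:,:2].astype(np.float32)))
v0=max(0,int(p[2]*0));save(sys.argv[1],cv2.resize(im[100:350,100:350],(600,600)))
E
python3 m.py s3.png
```

```text
[ 567.32382622 -205.91066767  311.0756343 ] [ 7.85115774e-01 -6.19348977e-01 -2.54946015e-04  1.39821003e-05] [-0.39254466  0.20013542 -2.97275651] 7.7
px 70 205 72 297 1680
shaft 15 40 377 [ 570.2 -205.8  207.5] centre~ [ 566.3 -205.1]
shaft 40 70 89 [ 571.3 -206.   245. ] centre~ [ 567.4 -205.3]
shaft 70 100 99 [ 571.3 -206.1  274.9] centre~ [ 567.4 -205.4]
shaft 100 125 36 [ 572.1 -206.2  295.6] centre~ [ 568.2 -205.5]
foot 485 [ 548.4 -225.1  191.7] [ 588.9 -185.6  207. ] [195.08036128 206.69911203]
foottop 427 ((568.14306640625, -205.49916076660156), 20.436002731323242)
```

View pics/s3.png

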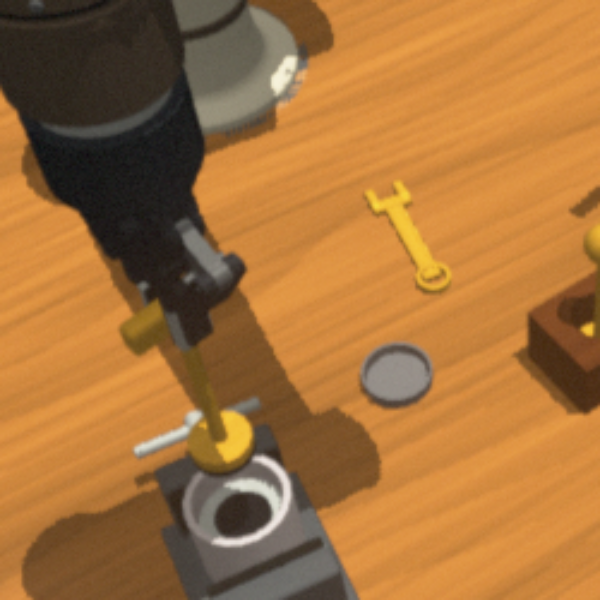

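It shows the foot at (222,440) above the barrel mouth at (238,500), with the shaft vertical. The foot is 2 mm off the barrel axis and about 83 mm above the seat. I shift 1.5 mm and lower.

>>> send_rows(targets=[{"x": 0.15,"y": 0.05,"z": 1.0,"ax": 0,"ay": 0,"az": 0,"gripper": 1},{"x": 0,"y": 0,"z": 1.5,"ax": 0,"ay": 0,"az": 0,"gripper": 1},{"x": 0,"y": 0,"z": 1.2,"ax": 0,"ay": 0,"az": 0,"gripper": 1},{"x": 0,"y": 0,"z": 0.8,"ax": 0,"ay": 0,"az": 0,"gripper": 1},{"x": 0,"y": 0,"z": 0,"ax": 0,"ay": 0,"az": 0,"gripper": 1}])

```text
clock: 8.12
position: [566.1, -207.0, 263.6]
ee_rot: [0.785, -0.619, -0.002, 0.001]
contact_force: [-0.0, -0.2, -1.6]
gripper_width: 13.1
grasp_force: 58.5
```

```bash
python3 m.py s4.png
```

```text
[ 566.75140416 -207.32454794  265.11122136] [ 7.85252355e-01 -6.19174611e-01 -1.05079367e-03  6.60133043e-04] [ 0.31191846 -1.17774079 -2.08369439] 8.1667
px 69 209 47 314 1670
shaft 15 40 173 [ 568.4 -206.7  162.9] centre~ [ 564.5 -206. ]
shaft 40 70 74 [ 569.9 -206.6  197.8] centre~ [ 566.  -205.8]
shaft 70 100 75 [ 570.4 -206.2  228.6] centre~ [ 566.5 -205.5]
shaft 100 125 27 [ 570.7 -206.7  248.8] centre~ [ 566.8 -206. ]
foot 471 [ 546.  -225.8  141.6] [ 587.1 -186.2  161. ] [144.37367971 159.96674702]
foottop 393 ((565.7210083007812, -206.1455078125), 20.725631713867188)
```

>>> send_rows(targets=[{"x": 0.1,"y": 0,"z": 1.0,"ax": 0,"ay": 0,"az": 0,"gripper": 1},{"x": 0,"y": 0,"z": 1.0,"ax": 0,"ay": 0,"az": 0,"gripper": 1},{"x": 0,"y": 0,"z": 0.8,"ax": 0,"ay": 0,"az": 0,"gripper": 1},{"x": 0,"y": 0,"z": 0,"ax": 0,"ay": 0,"az": 0,"gripper": 1},{"x": 0,"y": 0,"z": 0,"ax": 0,"ay": 0,"az": 0,"gripper": 1}])

```text
clock: 8.58
position: [567.2, -208.6, 237.5]
ee_rot: [0.785, -0.619, -0.001, 0.001]
contact_force: [-0.0, -0.4, -1.4]
gripper_width: 12.8
grasp_force: 58.5
```

>>> send_rows(targets=[{"x": 0,"y": 0,"z": 0.2,"ax": 0,"ay": 0,"az": 0,"gripper": 1},{"x": 0,"y": 0,"z": 0.2,"ax": 0,"ay": 0,"az": 0,"gripper": 1},{"x": 0,"y": 0,"z": 0,"ax": 0,"ay": 0,"az": 0,"gripper": 1}])

```text
clock: 8.83
position: [567.5, -208.6, 234.2]
ee_rot: [0.785, -0.619, -0.0, -0.0]
contact_force: [-0.1, 0.0, -2.2]
gripper_width: 12.9
grasp_force: 58.6
```

>>> send_rows(targets=[{"x": 0,"y": 0,"z": 0.15,"ax": 0,"ay": 0,"az": 0,"gripper": 1},{"x": 0,"y": 0,"z": 0.15,"ax": 0,"ay": 0,"az": 0,"gripper": 1},{"x": 0,"y": 0,"z": 0,"ax": 0,"ay": 0,"az": 0,"gripper": 1}])

```text
clock: 9.08
position: [567.3, -208.6, 231.0]
ee_rot: [0.785, -0.619, -0.0, 0.0]
contact_force: [0.4, -1.2, -2.3]
gripper_width: 13.3
grasp_force: 58.6
```

>>> send_rows(targets=[{"x": 0,"y": 0,"z": 0.1,"ax": 0,"ay": 0,"az": 0,"gripper": 1},{"x": 0,"y": 0,"z": 0,"ax": 0,"ay": 0,"az": 0,"gripper": 1},{"x": 0,"y": 0,"z": 0,"ax": 0,"ay": 0,"az": 0,"gripper": 1}])

```text
clock: 9.33
position: [567.5, -208.6, 230.3]
ee_rot: [0.785, -0.619, -0.0, 0.0]
contact_force: [-0.4, -0.3, -1.6]
gripper_width: 12.7
grasp_force: 58.6
```

>>> send_rows(targets=[{"x": 0,"y": 0,"z": 0.1,"ax": 0,"ay": 0,"az": 0,"gripper": 1},{"x": 0,"y": 0,"z": 0,"ax": 0,"ay": 0,"az": 0,"gripper": 1},{"x": 0,"y": 0,"z": 0,"ax": 0,"ay": 0,"az": 0,"gripper": 1}])

```text
clock: 9.58
position: [567.5, -208.6, 229.2]
ee_rot: [0.785, -0.619, -0.0, 0.0]
contact_force: [-0.7, 0.2, -2.1]
gripper_width: 13.3
grasp_force: 58.6
```

>>> send_rows(targets=[{"x": 0,"y": 0,"z": 0.1,"ax": 0,"ay": 0,"az": 0,"gripper": 1},{"x": 0,"y": 0,"z": 0,"ax": 0,"ay": 0,"az": 0,"gripper": 1},{"x": 0,"y": 0,"z": 0,"ax": 0,"ay": 0,"az": 0,"gripper": 1}])

```text
clock: 9.83
position: [567.6, -208.7, 228.6]
ee_rot: [0.785, -0.619, 0.0, -0.0]
contact_force: [-0.1, -0.2, -1.4]
gripper_width: 13.1
grasp_force: 58.8
```

>>> send_rows(targets=[{"x": 0,"y": 0,"z": 0.1,"ax": 0,"ay": 0,"az": 0,"gripper": 1},{"x": 0,"y": 0,"z": 0,"ax": 0,"ay": 0,"az": 0,"gripper": 1},{"x": 0,"y": 0,"z": 0,"ax": 0,"ay": 0,"az": 0,"gripper": 1}])

```text
clock: 10.08
position: [567.8, -208.9, 228.5]
ee_rot: [0.785, -0.619, 0.001, -0.0]
contact_force: [-2.3, 0.1, 4.2]
gripper_width: 12.8
grasp_force: 59.5
```

The force changes from -2 to +4 N at z = 228.5, which matches the expected seat height. I check by camera before letting go.

```bash
python3 m.py s5.png
```

```text
[ 567.78738994 -208.85867636  228.51397711] [ 7.85220249e-01 -6.19215981e-01  8.45094197e-04 -1.24258245e-04] [-0.96071443  0.2380961   6.29960291] 10.1333
px 69 212 73 323 1661
shaft 15 40 324 [ 571.1 -208.6  125. ] centre~ [ 567.1 -207.9]
shaft 40 70 69 [ 572.  -208.5  161.8] centre~ [ 568.  -207.8]
shaft 70 100 74 [ 572.2 -208.4  191.9] centre~ [ 568.2 -207.6]
shaft 100 125 20 [ 573.2 -208.1  212. ] centre~ [ 569.3 -207.4]
foot 354 [ 538.7 -227.7  116.3] [ 588.  -188.6  124.5] [118.04607727 124.3752848 ]
foottop 369 ((562.066162109375, -206.6914520263672), 26.277158737182617)
```

View pics/s5.png

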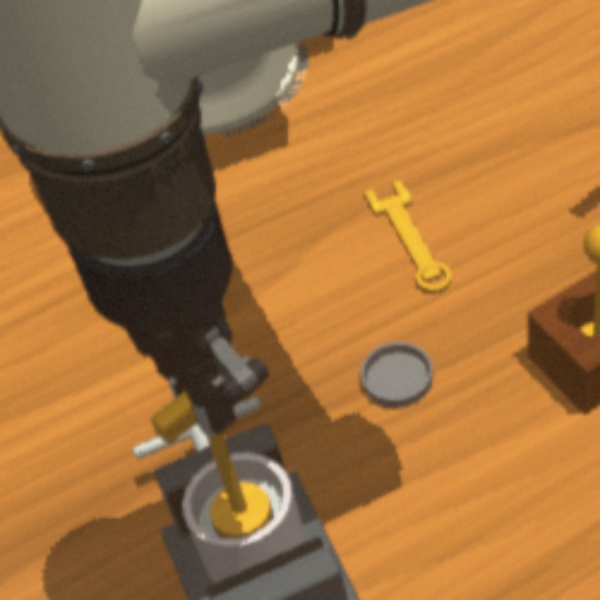

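The foot sits centred inside the barrel at (240,508), its top at z≈123, so it is on the seat. I release gently.

>>> send_rows(targets=[{"x": 0,"y": 0,"z": -0.04,"ax": 0,"ay": 0,"az": 0,"gripper": 0.66},{"x": 0,"y": 0,"z": 0,"ax": 0,"ay": 0,"az": 0,"gripper": 0.6},{"x": 0,"y": 0,"z": 0,"ax": 0,"ay": 0,"az": 0,"gripper": 0.5},{"x": 0,"y": 0,"z": 0,"ax": 0,"ay": 0,"az": 0,"gripper": 0.3},{"x": 0,"y": 0,"z": 0,"ax": 0,"ay": 0,"az": 0,"gripper": 0}])

```text
clock: 10.55
position: [567.5, -208.5, 227.3]
ee_rot: [0.785, -0.619, -0.0, 0.0]
contact_force: [0.6, 0.0, -0.4]
gripper_width: 40.4
grasp_force: 0.0
```

>>> send_rows(targets=[{"x": 0,"y": 0,"z": 0,"ax": 0,"ay": 0,"az": 0,"gripper": -0.4},{"x": 0,"y": 0,"z": 0,"ax": 0,"ay": 0,"az": 0,"gripper": -0.4},{"x": 0,"y": 0,"z": 0,"ax": 0,"ay": 0,"az": 0,"gripper": -0.4},{"x": 0,"y": 0,"z": 0,"ax": 0,"ay": 0,"az": 0,"gripper": -0.4},{"x": 0,"y": 0,"z": 0,"ax": 0,"ay": 0,"az": 0,"gripper": -0.4}])

```text
clock: 10.97
position: [567.5, -208.6, 227.7]
ee_rot: [0.785, -0.619, -0.0, -0.0]
contact_force: [-0.2, 0.3, 0.3]
gripper_width: 59.8
grasp_force: 0.0
```

>>> send_rows(targets=[{"x": 0,"y": 0,"z": -0.8,"ax": 0,"ay": 0,"az": 0,"gripper": -0.4},{"x": 0,"y": 0,"z": -1.5,"ax": 0,"ay": 0,"az": 0,"gripper": -0.4},{"x": 0,"y": 0,"z": -2,"ax": 0,"ay": 0,"az": 0,"gripper": -0.4},{"x": 0,"y": 0,"z": -2.5,"ax": 0,"ay": 0,"az": 0,"gripper": -0.4},{"x": 0,"y": 0,"z": -2.5,"ax": 0,"ay": 0,"az": 0,"gripper": -0.4}])

```text
clock: 11.38
position: [567.2, -208.6, 322.1]
ee_rot: [0.785, -0.619, -0.0, 0.0]
contact_force: [-0.5, 0.6, -0.3]
gripper_width: 60.1
grasp_force: 0.0
```

>>> send_rows(targets=[{"x": 0,"y": 0,"z": -2,"ax": 0,"ay": 0,"az": 0,"gripper": -0.4},{"x": 0,"y": 0,"z": 0,"ax": 0,"ay": 0,"az": 0,"gripper": -0.4},{"x": 0,"y": 0,"z": 0,"ax": 0,"ay": 0,"az": 0,"gripper": -0.4}])

```text
clock: 11.63
position: [567.9, -208.7, 342.8]
ee_rot: [0.785, -0.619, 0.002, -0.001]
contact_force: [0.2, 0.2, -0.1]
gripper_width: 60.1
grasp_force: 0.0
```

```bash
python3 - <<'E'
from h import *
im,d=arm.get_image('scene');save('s6.png',im);s=arm.read_state();print(s['position'],s['contact_force'],s['clock'])
E
```

```text
[ 567.36119626 -208.44236742  341.04685641] [-0.48844067 -0.31427232 -0.49735783] 11.6833
```

View pics/s6.png

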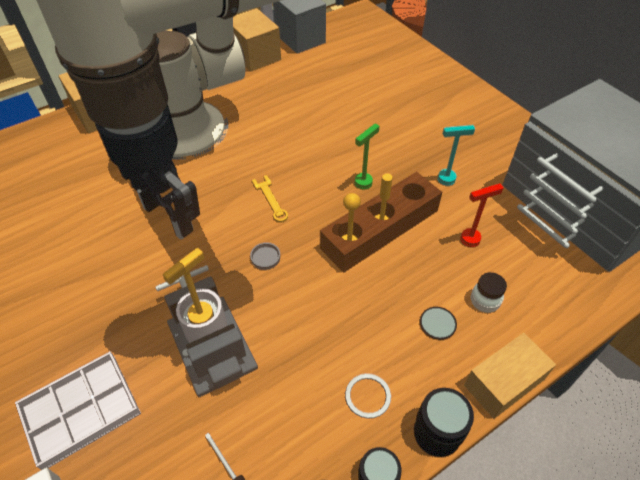

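The spanner stands upright in the barrel, with its bar at (184,265) and foot at (200,312). The gripper at (180,205) is clear, and the ball and stick spanners are still in the rack.

```bash
python3 -c "
from bench import arm
print(arm.job_done())"
```

```text
the job is handed in; nothing more can be done
None
```

The brass T-handled spanner was standing upright on the ring inside the lens barrel, gripper clear and the other two spanners still in the rack, when I handed the job in at about 11.7 s; no verdict was returned.

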